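Load the card printer with reader cards

TASK

Take the white block of blank reader cards out of the stationery stand, lay it flat on the desk and let go, so that you can take it again by its long edges. Then load it into the card printer's hopper: slanted, its leading end low and under the holding-down lip at the print unit, then down until it lies flat on the hopper floor. Leave the yellow notes in the stand and the other things on the desk where they are.

Things in the scene. Friction and masses are not known exactly. Their poses are not given: they have to be found in the camera images.
- cards: White block of blank reader cards, one rigid piece, 54 x 86 x 18 mm (x, y, z), about 75 g; either face may end up, either end lead. Origin: centre of one big face; z runs through the thickness, y along the length. At the start it stands on a long edge in a slot of the stand, 54 mm tall, its z level along the stand's x; the upper 35 mm stand free above the slot walls.
- cards_center (a point): Centre of the block of cards (9 mm along its z from the origin); same axes.
- stand: Dark steel stationery stand, fixed, 85 x 104 x 24 mm (x, y, z), origin under its middle, z up. Three slots run along its y, side by side along x (centres at x = -27, 0, +27 mm), open at the top and both ends, floor 5 mm above the desk, 24 mm wide between 3 mm walls 24 mm high. Cards at x = -27, yellow notes at x = +27, middle empty.
- printer: Low card printer, fixed, its open hopper in front of a grey and white print unit (x = +46 to +190 mm, 124 mm wide, 66 mm high). Origin: on the desk below the middle of the hopper; z up, x from the hopper to the print unit (feed direction), y across. Hopper inside: x -46 to +46 mm, y -29.7 to +29.7 mm, floor 22 mm above the desk.
- hopper (a point): Where the block's centre lies when loaded: middle of the hopper, 9 mm above its floor, 31 mm above the desk; axes as the printer's. Front wall (x -52 to -46) and front corners (x to -36) rise 14 mm above the floor, side walls at x +8 to +52 rise to the lip. At x -36 to +8 both sides are open finger scoops: no wall, and beyond y = +-22 mm it is only 9 mm above the desk.
- lip (a point): Middle of the lower free edge of the white holding-down lip, which bridges the hopper's whole width at its +x end: from the end wall at printer x = +46 back to x = +35.5 mm; underside 24.5 mm, top 30.5 mm above the hopper floor. The opening on top is so only 81.5 mm long: the 86 mm block enters only tilted, leading end low and under the lip. Axes as the printer's.
- sticky_pad: Yellow pad of sticky notes, 51 x 77 x 12 mm, loose, standing on its long edge in the stand's slot at x = +27 mm, 50 mm tall. Stays there.
- stapler: Dark desk stapler, 37 x 150 x 52 mm, loose bystander on the desk; origin under its middle.
- calculator: Pocket calculator, 112 x 68 x 13 mm, loose bystander; origin under its middle.
- pen_pot: Light grey pot with pens, 83 x 85 x 146 mm, loose bystander; origin under it.
- bookmarks: Teal stack of bookmarks, 50 x 166 x 16 mm, loose bystander; origin under its middle.
- tape: Roll of brown tape, 96 x 95 x 48 mm, lying flat, loose bystander; origin under its middle.
Mind the look-alikes: they are no part of the job. Leave any green look-alike of the cards alone.

How it is judged:
On the way:
1. the block of cards lies flat on the desk, let go (height (world z) of cards_center below 0.013 m and angle between the z axis of cards and the z axis of printer, either way round below 0.1 rad and contact force between the fingers and cards below 0.2 N), for 0.1 s.
At the end, for the whole second after the job is handed in: The block of cards lies flat on the hopper floor with its end under the lip: its centre within 6 mm along, 5 mm across and 3 mm in height of the hopper's middle point, lying flat within 0.06 rad and along the hopper within 0.12 rad, at rest and released (x of cards_center in the frame of hopper between -0.006 and 0.006 m and y of cards_center in the frame of hopper between -0.005 and 0.005 m and z of cards_center in the frame of hopper between -0.003 and 0.003 m and angle between the z axis of cards and the z axis of printer, either way round below 0.06 rad and angle between the y axis of cards and the x axis of printer, either way round below 0.12 rad and linear speed of cards below 0.02 m/s); the robot touches nothing.
It fails at once if the yellow notes are shifted more than 20 mm in or out of the stand (distance of sticky_pad from where it was at the start of the episode above 0.02 m).
It fails at once if another loose thing on the desk (stapler, calculator, pen pot, bookmarks, tape) is shifted by more than 30 mm (distance of any of stapler, calculator, pen_pot, bookmarks, tape from where it was at the start of the episode above 0.03 m).
It also fails if it takes over 54 s, if anything falls off the work surface, if the arm or the gripper's body presses on something with over 40 N, if the wrist force passes 120 N, or if a joint passes its speed limit or range.

ROBOT

A 6-joint arm with a two-finger parallel gripper is mounted at the origin on a cart in front of the work surface, level with it; the furniture and walls round the work are solid. World frame = base frame: x ahead of the robot, y to its left, z up, the work surface at z = 0. Lengths are in m, angles in rad, forces in N, time in s.
With the tool pointing down it reaches from about 0.3 to 0.75 m from the base axis. Payload 8.5 kg.
Tool frame: the origin (TCP) lies on the centre line of the jaws, within the pads' length; the fingertips stand robot.tips_ahead ahead of it and the grasp point (between the pads) lies 11 mm behind it (robot.tips_ahead is the distance from the TCP to the fingertips, in m); z points along the fingers, y is the line along which they close (so a half turn about z gives the same grasp; the last joint's range is limited). The gripper opens to 88 mm and grips with 3 to 60 N. Pads are 18 mm wide; open, the fingers measure 123 mm over their backs; the gripper's body (75 mm by 187 mm) begins 45 mm behind the grasp point.
Start: joints at [-1.331, 0.381, 1.297, -0, 1.464, -0.215], TCP at [0.242, -0.494, 0.247] pointing down, gripper open.
Joint ranges: [-3.11, 3.11], [-0.89, 2.33], [0.22, 2.48], [-1.42, 4.56], [0.17, 2.85], [-2.88, 2.88]. Speed limits (rad/s): [2.39, 2.39, 3.14, 3.14, 3.14, 3.14].

INTERFACE

Orientations are given as a unit quaternion [x, y, z, w].
In Python, from cell import robot, vision gives the robot as it stands.
- The arm moves only by the tool drive_effector, called after "Call:" as name(argument=value, ...) on one line, values as JSON. Schema: {"type":"object","properties":{"ticks":{"type":"array","items":{"type":"number"},"minItems":5,"maxItems":40},"only":{"type":"string"},"quiet":{"type":"boolean"},"lines":{"type":"string"}},"required":["ticks"],"additionalProperties":false}. ticks is one flat list of numbers that holds 1 to 8 rows one after another, with no inner brackets; each row has 5 numbers: the finger opening in m, then dx, dy, dz in units of 50 mm, then a turn about the tool's z in rad; each row is the pose to reach, as a shift and turn from the pose commanded when the call began, along the tool's axes at that moment; what a row does not reach only later rows make up. A row lasts 1/12 s, in which the tool goes at most 0.0417 m and 0.125 rad, less where a joint would pass 70% of its speed; a pose out of reach is approached as far as the arm can. The fingers move at their own pace and stop on an object; the grip force is fixed at half the most. Time passes only in rows, so rows that do not move let the fingers close. The tool returns the time, the measured TCP pose, the force, the opening and the grip force at its end. only (a regular expression) keeps the lines of the reply that match it, lines (a string "A,B") keeps lines A to B, and quiet returns only ok. Input that does not fit is refused with a message, and nothing moves.
- robot.state(): the state, without advancing time (a new reading comes with each control period).
- vision.capture(name): name is "scene" or "top" or "wrist"; returns the picture (400x640x3 uint8, red, green, blue); there is no depth.
- vision.calibration(name): a dict with "camera_matrix" (3x3 intrinsics, pixels), "view" (4x4, takes a point from world to camera coordinates). Camera axes: x right, y up, looking along -z (the intrinsics and any distortion apply to the point x, -y, -z); pixel columns grow to the right and rows downward; lengths in m; the calibration is good to about 2 mm. A picture is of the moment at which its call begins: read the wrist's pose just before it. calibration takes no time and is no camera call; for the wrist camera it gives the pose at the moment of the call.
- robot.finish_job(): hands the job in; it is judged then, once.
The state is a dict: "t": time; "joints": joint angles; "qd": joint speeds; "effort": joint torques, N m; "tcp_pos": TCP position; "tool_rot": TCP orientation; "contact_force": force on the tool from outside, world axes, zero at the start; "wrist_torque": the same for the moment, N m; "width": finger opening in m; "gripper_force": force on a finger pad.
Only numpy, scipy, OpenCV 4.12 (cv2) and the standard library are available. Lean on these libraries where they do the work, as an engineer would, in place of code of your own. Each camera call takes 0.05 s, during which the arm holds its last target. There are 200 camera calls.

## Working session

There is one attempt and no reset: what is moved stays moved. The work goes in short steps, Python scripts to look and compute and a tool call to move; the robot and the scene stay as the last step left them, time stands still between calls to the robot, and variables do not carry over. Pictures are saved under pics/ and viewed, at most 14 in all, crops included, and the job is handed in when it is done.

```bash
ls; mkdir -p pics
```

Run:
```python
from cell import robot, vision
import cv2,numpy as np
for n in ("scene","top"):
    im=vision.capture(n); cv2.imwrite(f"pics/{n}0.png",im[:,:,::-1]); c=vision.calibration(n); print(n,c)
print(robot.state(), robot.tips_ahead)
```

```text
pics
scene {'camera_matrix': array([[406.90579025,   0.        , 319.70432153],
       [  0.        , 406.90579025, 198.73888808],
       [  0.        ,   0.        ,   1.        ]]), 'view': array([[ 0.53667295, -0.84351251,  0.02165185, -0.16902908],
       [ 0.58233508,  0.38882818,  0.71393172, -0.37523753],
       [-0.61062918, -0.3705392 ,  0.69988049, -1.11489321],
       [ 0.        ,  0.        ,  0.        ,  1.        ]])}
top {'camera_matrix': array([[371.00373334,   0.        , 315.86451468],
       [  0.        , 371.00373334, 200.02076666],
       [  0.        ,   0.        ,   1.        ]]), 'view': array([[-0.01536957, -0.99944376, -0.02959635,  0.13325141],
       [ 0.99653146, -0.01773247,  0.08130562, -0.4962585 ],
       [-0.08178521, -0.02824406,  0.99624969, -1.04595822],
       [ 0.        ,  0.        ,  0.        ,  1.        ]])}
{'t': 0.1, 'joints': array([-1.33131040e+00,  3.81160390e-01,  1.29814279e+00,  6.53604461e-06,
        1.46360177e+00, -2.15321803e-01]), 'qd': array([-4.63259964e-04, -2.01988473e-03, -3.38007171e-03,  9.12048077e-05,
       -1.93001538e-03, -1.38566195e-03]), 'effort': array([ 3.71141592e-03, -4.38647497e+01, -2.24913543e+01,  7.14671169e-02,
        3.41820891e-02, -7.66185894e-05]), 'tcp_pos': array([ 0.24154165, -0.49386542,  0.24619667]), 'tool_rot': array([ 9.74254843e-01,  2.25448599e-01, -4.67862240e-06, -6.56138577e-04]), 'contact_force': array([0.77616927, 0.8129915 , 0.23968986]), 'wrist_torque': array([ 0.01456545, -0.03398273,  0.01804208]), 'gripper_force': 0.0, 'width': 0.08831722349512984} 0.008
```

View pics/scene0.png

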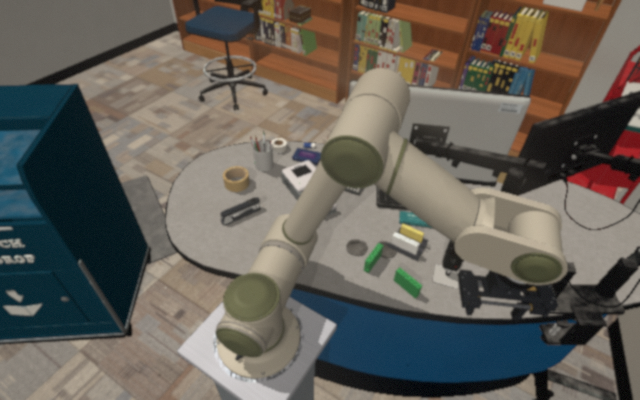

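View pics/top0.png

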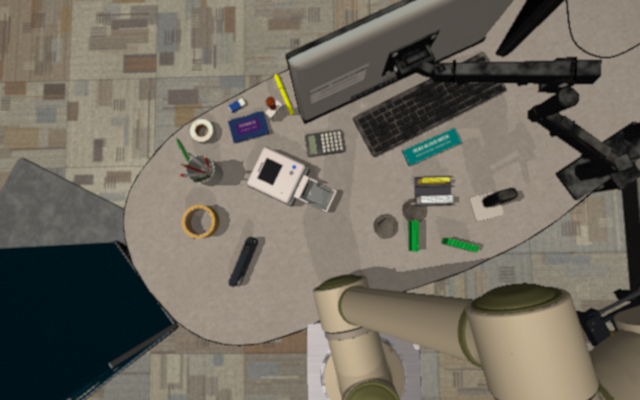

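The top view shows the stand at about (434,190), with yellow notes at (434,181) and white cards at (434,199). The printer is at (277,175) with its hopper at (318,193). The green look-alikes are at (414,235) and (461,244).

Create h.py:
```python
import numpy as np, cv2
from cell import robot, vision
from scipy.spatial.transform import Rotation as R
def ray(cal,uv):
    K,V=cal["camera_matrix"],cal["view"]
    d=np.linalg.inv(K)@[uv[0],uv[1],1]; d=np.array([d[0],-d[1],-d[2]])
    Rm=V[:3,:3]; return -Rm.T@V[:3,3], Rm.T@d
def onplane(cal,uv,z):
    o,d=ray(cal,uv); return o+d*(z-o[2])/d[2]
def proj(cal,p):
    q=cal["view"][:3,:3]@p+cal["view"][:3,3]; q=cal["camera_matrix"]@[q[0],-q[1],-q[2]]; return q[:2]/q[2]
def tool(p):  # world target -> shift in tool axes from measured pose
    s=robot.state(); return R.from_quat(s["tool_rot"]).inv().apply(np.array(p)-s["tcp_pos"])
```

Run:
```python
from h import *
im=cv2.imread("pics/top0.png")
a=cv2.resize(im[165:220,385:485],None,fx=6,fy=6,interpolation=cv2.INTER_CUBIC)
b=cv2.resize(im[145:215,240:345],None,fx=6,fy=6,interpolation=cv2.INTER_CUBIC)[:, :600]
o=np.zeros((330+420,630,3),np.uint8)
b=cv2.resize(im[160:215,270:345],None,fx=6,fy=6,interpolation=cv2.INTER_CUBIC)
o=np.zeros((660,600,3),np.uint8);o[:330,:600]=a;o[330:,:450]=b
cv2.imwrite("pics/crop0.png",o[:, :])
cal=vision.calibration("top")
for n,uv,z in [("cards",(434,199),.059),("notes",(434,181),.055),("hop",(318,193),.03)]: print(n,onplane(cal,uv,z))
print(vision.calibration("wrist"))
s=robot.state();Rm=R.from_quat(s["tool_rot"]).as_matrix();print(Rm)
V=vision.calibration("wrist")["view"]
print("cam in tool",Rm.T@(-V[:3,:3].T@V[:3,3]-s["tcp_pos"]),"\n",V[:3,:3]@Rm)
```

```text
cards [ 0.4924071  -0.20152484  0.059     ]
notes [ 0.5428341  -0.20473654  0.055     ]
hop [0.51780665 0.11835942 0.03      ]
{'camera_matrix': array([[314.54917657,   0.        , 319.9547129 ],
       [  0.        , 314.54917657, 200.09314141],
       [  0.        ,   0.        ,   1.        ]]), 'view': array([[ 0.43924975, -0.89836262, -0.00206354, -0.54977629],
       [ 0.85689961,  0.41966421, -0.29934096,  0.04034307],
       [ 0.26978272,  0.12971719,  0.95414398, -0.39160083],
       [ 0.        ,  0.        ,  0.        ,  1.        ]])}
[[ 8.98345858e-01  4.39288773e-01 -3.04967388e-04]
 [ 4.39288786e-01 -8.98344997e-01  1.27638280e-03]
 [ 2.86734705e-04 -1.28060195e-03 -9.99999139e-01]]
cam in tool [ 0.07870715  0.0006287  -0.1383671 ] 
 [[-4.30233437e-05  9.99999693e-01  7.82930844e-04]
 [ 9.54060165e-01 -1.93531046e-04  2.99615026e-01]
 [ 2.99615085e-01  7.59853571e-04 -9.54059864e-01]]
```

View pics/crop0.png

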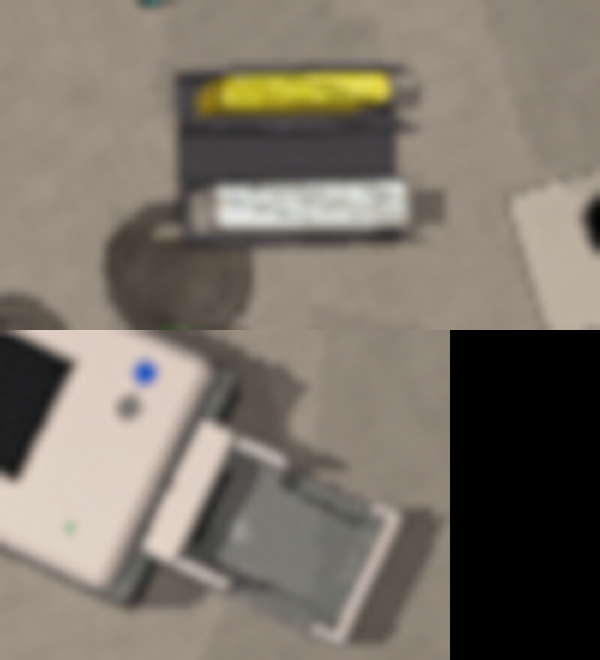

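The crop shows the white cards' top at about (437,199) in the full image, with the notes parallel to them. The lip is the white strip at about (301,192), and the hopper's open side points right and down. I'll move above the stand for a wrist view.

The rows are not in the units I measure in: shifts go in units of 50 mm. I convert before sending: 0.374 m is 7.48, -0.144 m is -2.88.

Call:
drive_effector(ticks=[0.088, 7.48, -2.88, 0, -1.117, 0.088, 7.48, -2.88, 0, -1.117, 0.088, 7.48, -2.88, 0, -1.117, 0.088, 7.48, -2.88, 0, -1.117, 0.088, 7.48, -2.88, 0, -1.117, 0.088, 7.48, -2.88, 0, -1.117, 0.088, 7.48, -2.88, 0, -1.117, 0.088, 7.48, -2.88, 0, -1.117])

```text
t: 0.77
tcp_pos: [0.4694, -0.248, 0.2466]
tool_rot: [0.745, 0.667, -0.0, -0.0]
contact_force: [0.7, -0.8, 0.0]
width: 0.088
gripper_force: 0.0
```

Run:
```python
from h import *
s=robot.state();print(tool([0.515,-0.2,0.25]),s["tool_rot"],R.from_quat(s["tool_rot"]).as_matrix()[:,0],s["joints"])
```

```text
[ 0.05267759  0.04005576 -0.00338485] [ 7.44879933e-01  6.67198498e-01 -3.91679010e-05 -2.19605900e-04] [1.09692326e-01 9.93965562e-01 2.34690686e-04] [-7.09164168e-01  3.47318745e-01  1.34998413e+00 -2.03689066e-05
  1.44473547e+00 -5.99248141e-01]
```

To row units: 0.053 m is 1.06, 0.04 m is 0.8.

Call:
drive_effector(ticks=[0.04, 1.06, 0.8, -0.06, -0.11, 0.04, 1.06, 0.8, -0.06, -0.11, 0.04, 1.06, 0.8, -0.06, -0.11, 0.04, 1.06, 0.8, -0.06, -0.11])

```text
t: 1.1
tcp_pos: [0.5147, -0.2008, 0.2493]
tool_rot: [0.708, 0.706, -0.0, -0.0]
contact_force: [0.1, -0.5, 0.1]
width: 0.0635
gripper_force: 0.0
```

Run:
```python
from h import *
print(robot.state()["tcp_pos"])
im=vision.capture("wrist");cv2.imwrite("pics/w1.png",im[:,:,::-1])
np.save("w1.npy",im); c=vision.calibration("wrist");np.savez("w1cal.npz",**c)
```

```text
[ 0.51472013 -0.20080475  0.24928021]
```

View pics/w1.png

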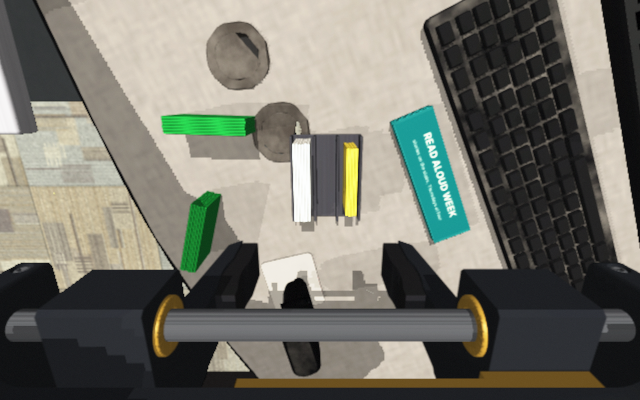

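The wrist view shows the cards at columns 293-311, rows 138-222, and the notes at columns 344-357. The stand is nearly aligned with the tool.

Run:
```python
from h import *
im=np.load("w1.npy");cal=dict(np.load("w1cal.npz"))
g=im.min(2).astype(int)
sub=g[125:232,286:318]
for r in range(132,228,6): print(r,g[r,288:318])
print(g[132:144,302],g[214:226,302])
m=((im[:,:,0]>150)&(im[:,:,2]<90)&(im[:,:,1]>130)).astype(np.uint8);m[:,:330]=0;m[:,370:]=0
c=max(cv2.findContours(m,0,1)[0],key=cv2.contourArea);print("notes",cv2.minAreaRect(c),[onplane(cal,p,.055)[:2].round(4) for p in cv2.boxPoints(cv2.minAreaRect(c))])
```

```text
132 [ 77  77  78  79  79  72  47 105 169 184 177 169 149 106  83  80  82  86
  90  79  65  85 150 177 177 176 174 181 187 188]
138 [ 87  89  89  67  35  62  87 116 142 139 151 156 142 144 139 125 130 128
 135 137 146 165 141  97  76  72  77  59  68  88]
144 [ 90  87  90  76 219 248 227 239 252 230 216 239 213 220 239 233 248 253
 246 240 249 213  95  93  76  74  79  57  67  87]
150 [ 98  84  88  83 236 253 247 250 253 246 247 253 246 249 253 245 245 253
 248 245 253 229  92  93  79  80  80  58  65  88]
156 [110  97  93  86 237 253 253 253 253 249 251 253 246 249 253 242 247 253
 245 248 253 231  99  82  54  66  80  60  65  87]
162 [157 159 133  91 192 249 253 252 253 253 253 253 249 251 253 245 249 253
 244 240 253 233 110  84  58  65  79  63  67  86]
168 [186 185 150  95 130 231 252 248 250 253 251 252 253 253 253 249 251 253
 244 247 253 235 119  85  59  64  78  65  61  80]
174 [193 191 160 110  90 236 253 241 246 253 247 248 253 253 253 252 253 253
 249 250 253 240 145  89  63  58  76  67  48  72]
180 [192 192 160 111  84 236 253 242 245 253 240 245 253 250 249 253 253 254
 249 25
[... 545 characters left out ...]
  75]
210 [189 186 185 157 111  84 237 253 245 245 253 245 247 253 253 253 247 247
 253 239 244 253 229  79  63  63  79  84  75  80]
216 [186 186 187 173 131  90 237 253 248 249 253 236 241 253 252 252 249 251
 253 239 240 253 230 100 101  90  89  90  87 115]
222 [190 189 189 188 188 187 188 159 166 191 189 156 121 121 132 150 152 132
 118 117 118 118 118 119 120 121 164 163 128 161]
[ 83  78  84  88  84  85 139 182 183 185 182 187] [253 252 252 252 251 249 247 226 132 120 118 120]
notes ((351.44586181640625, 158.9840850830078), (34.40663528442383, 13.812621116638184), 87.95458984375) [array([ 0.5404, -0.1648]), array([ 0.5549, -0.1643]), array([ 0.5573, -0.2012]), array([ 0.5424, -0.2017])]
```

Run:
```python
from h import *
im=np.load("w1.npy");cal=dict(np.load("w1cal.npz"))
m=(im.min(2)>210).astype(np.uint8);m[:,:286]=0;m[:,320:]=0;m[:138]=0;m[225:]=0
c=max(cv2.findContours(m,0,1)[0],key=cv2.contourArea)
w=np.array([onplane(cal,p[0],.059)[:2] for p in c],np.float32)
r=cv2.minAreaRect(w*1000);print(r)
print(np.array([onplane(cal,p,.024)[:2] for p in [(293,134),(362,135),(361,216),(293,221)]]))
print("need TCP shift",tool([r[0][0]/1000,r[0][1]/1000,.038]))
```

```text
((494.9634094238281, -208.276123046875), (18.36069679260254, 86.58737182617188), 0.0581187903881073)
[[ 0.48465744 -0.15918311]
 [ 0.56313651 -0.16072761]
 [ 0.56528929 -0.25887975]
 [ 0.48136362 -0.26502852]]
need TCP shift [-0.00669948 -0.0189435   0.21138287]
```

Call:
drive_effector(ticks=[0.042, -0.134, -0.38, 0.8, 0.002, 0.042, -0.134, -0.38, 1.6, 0.002, 0.042, -0.134, -0.38, 2.4, 0.002, 0.042, -0.134, -0.38, 3.1, 0.002, 0.042, -0.134, -0.38, 3.7, 0.002, 0.042, -0.134, -0.38, 4.1, 0.002, 0.042, -0.134, -0.38, 4.22, 0.002, 0.042, -0.134, -0.38, 4.22, 0.002])

```text
t: 1.82
tcp_pos: [0.4942, -0.209, 0.0377]
tool_rot: [0.711, 0.704, -0.0, -0.001]
contact_force: [0.2, 0.2, -0.6]
width: 0.042
gripper_force: 0.0
```

Call:
drive_effector(ticks=[0.005, 0, 0, 0, 0, 0.005, 0, 0, 0, 0, 0.005, 0, 0, 0, 0, 0.005, 0, 0, 0, 0, 0.005, 0, 0, 0, 0])

```text
t: 2.23
tcp_pos: [0.4956, -0.2087, 0.0398]
tool_rot: [0.71, 0.704, 0.0, 0.001]
contact_force: [-0.5, -0.3, 6.3]
width: 0.0175
gripper_force: 30.0
```

To row units: 0.169 m is 3.38, 0.08 m is 1.6.

Call:
drive_effector(ticks=[0.005, 0, 0, -0.8, 0, 0.005, 0, 0, -1.3, 0, 0.005, 0.8, 0.08, -1.3, 0, 0.005, 1.6, 0.16, -1.3, 0, 0.005, 2.4, 0.24, -1.3, 0, 0.005, 3, 0.3, -1.3, 0, 0.005, 3.38, 0.3, -1.3, 0, 0.005, 3.38, 0.3, -1.3, 0])

```text
t: 2.9
tcp_pos: [0.5112, -0.0361, 0.104]
tool_rot: [0.709, 0.706, 0.0, -0.0]
contact_force: [-0.6, 0.1, -0.7]
width: 0.0176
gripper_force: 30.0
```

Call:
drive_effector(ticks=[0.005, 0, 0, 0.6, 0, 0.005, 0, 0, 1.1, 0, 0.005, 0, 0, 1.26, 0, 0.005, 0, 0, 1.34, 0, 0.005, 0, 0, 1.37, 0, 0.005, 0, 0, 1.37, 0])

```text
t: 3.4
tcp_pos: [0.5121, -0.04, 0.036]
tool_rot: [0.71, 0.704, 0.0, 0.001]
contact_force: [-0.3, -0.3, -0.4]
width: 0.0179
gripper_force: 30.0
```

Run:
```python
from h import *
im=vision.capture("wrist");cv2.imwrite("pics/w2.png",im[:,:,::-1])
```

```text
(no output)
```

View pics/w2.png

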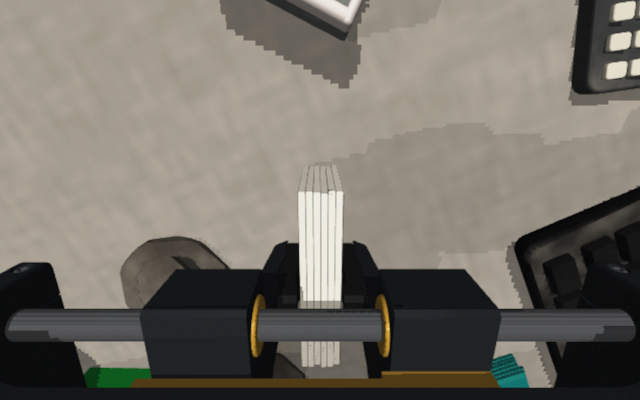

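Cards are held upright with the bottom about 1 mm above the desk. Next I release, raise, and tip it toward +x with one finger.

To row units: -0.011 m is -0.22, -0.005 m is -0.1.

Call:
drive_effector(ticks=[0.005, 0, 0, 0.02, 0, 0.03, 0, 0, 0.02, 0, 0.088, 0, 0, 0.02, 0, 0.088, 0, 0, 0.02, 0, 0.088, 0, 0, 0.02, 0, 0.088, 0, 0, -0.1, 0, 0.088, 0, 0, -0.22, 0, 0.088, 0, 0, -0.22, 0])

```text
t: 4.12
tcp_pos: [0.5122, -0.0397, 0.0476]
tool_rot: [0.71, 0.704, 0.001, 0.001]
contact_force: [0.9, -0.9, -1.0]
width: 0.0628
gripper_force: 0.0
```

Call:
drive_effector(ticks=[0.088, 0, 0.4, 0, 0, 0.088, 0, 0.6, 0, 0, 0.088, 0, 0.72, 0, 0, 0.088, 0, 0.84, 0, 0, 0.088, 0, 0.96, 0, 0, 0.088, 0, 1.06, 0, 0, 0.088, 0, 1.16, 0, 0, 0.088, 0, 1.2, 0, 0])

```text
t: 4.78
tcp_pos: [0.5722, -0.0401, 0.0462]
tool_rot: [0.71, 0.704, 0.0, 0.0]
contact_force: [0.3, 0.4, -0.6]
width: 0.0881
gripper_force: 0.0
```

Call:
drive_effector(ticks=[0.088, 0, 0, 0, 0, 0.088, 0, 0, -0.8, 0, 0.088, 0, 0, -1.6, 0, 0.088, 0, 0, -2.4, 0, 0.088, 0, 0, -2.4, 0])

```text
t: 5.2
tcp_pos: [0.574, -0.0406, 0.1738]
tool_rot: [0.71, 0.704, 0.003, 0.006]
contact_force: [0.1, -0.6, 1.4]
width: 0.0879
gripper_force: 0.0
```

Run:
```python
from h import *
im=vision.capture("wrist");cv2.imwrite("pics/w3.png",im[:,:,::-1])
np.save("w3.npy",im); np.savez("w3cal.npz",**vision.calibration("wrist"))
```

```text
(no output)
```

View pics/w3.png

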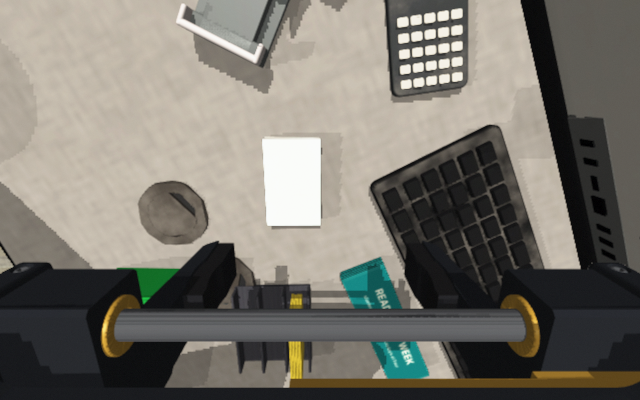

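The block lies flat and free at (293,182), with the front of the hopper at the top (240,30). I'll measure the block and move on to look at the hopper before gripping.

Call:
drive_effector(ticks=[0.088, 3.18, -1.14, -0.92, 0.436, 0.088, 3.18, -1.14, -0.92, 0.436, 0.088, 3.18, -1.14, -0.92, 0.436, 0.088, 3.18, -1.14, -0.92, 0.436, 0.088, 3.18, -1.14, -0.92, 0.436, 0.088, 3.18, -1.14, -0.92, 0.436, 0.088, 3.18, -1.14, -0.92, 0.436])

```text
t: 5.83
tcp_pos: [0.5157, 0.1193, 0.2114]
tool_rot: [0.845, 0.535, -0.001, -0.0]
contact_force: [0.5, -0.5, -0.7]
width: 0.088
gripper_force: 0.0
```

Run:
```python
from h import *
im=np.load("w3.npy");cal=dict(np.load("w3cal.npz"))
m=(im.min(2)>225).astype(np.uint8);m[:110]=0;m[250:]=0;m[:,:240]=0;m[:,345:]=0
c=max(cv2.findContours(m,0,1)[0],key=cv2.contourArea)
w=np.array([onplane(cal,p[0],.018)[:2] for p in c],np.float32)*1000
r=cv2.minAreaRect(w);print(r,cv2.boxPoints(r))
im=vision.capture("wrist");cv2.imwrite("pics/w4.png",im[:,:,::-1])
np.save("w4.npy",im); np.savez("w4cal.npz",**vision.calibration("wrist"))
```

```text
((548.0752563476562, -37.123382568359375), (85.2011947631836, 52.26591110229492), 89.49353790283203) [[521.5667    -79.49132  ]
 [573.8306    -79.953316 ]
 [574.5838      5.2445526]
 [522.3199      5.7065506]]
```

View pics/w4.png

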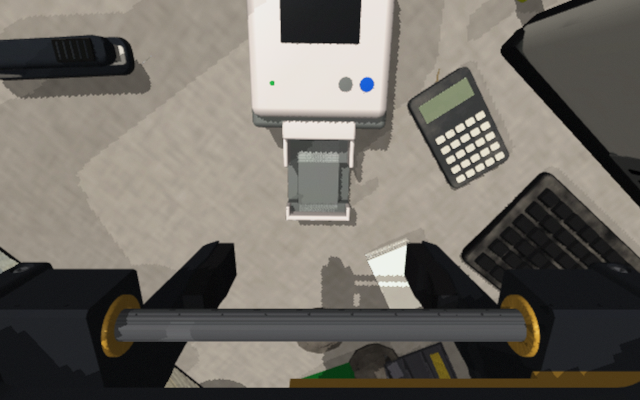

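The hopper is seen from above: lip at (318,131), front wall at (318,214), aligned with the image. I'll zoom in to pick edges.

Run:
```python
from h import *
im=np.load("w4.npy")[112:226,270:370,::-1]
cv2.imwrite("pics/c4.png",cv2.resize(im,None,fx=5,fy=5,interpolation=cv2.INTER_NEAREST))
```

```text
(no output)
```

View pics/c4.png

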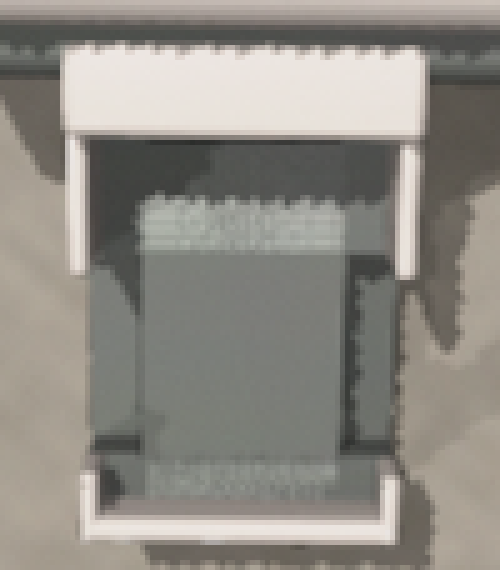

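Run:
```python
from h import *
cal=dict(np.load("w4cal.npz"))
P=lambda c,r,z: onplane(cal,(270+c/5-.5,112+r/5-.5),z)[:2]*1000
a,b=P(62,135,.0525),P(425,135,.0525); o1,o2=P(81,541,.036),P(399,541,.036); i1=P(240,517,.036)
lip=(a+b)/2; fo=(o1+o2)/2
print(a,b,o1,o2,i1, "widths",np.linalg.norm(a-b),np.linalg.norm(o1-o2))
d=lip-fo; print("len",np.linalg.norm(d),"(87.5) inner",np.linalg.norm(lip-i1))
x1=np.degrees(np.arctan2(*(d[::-1])))
for p,q in((a,b),(o1,o2)):
    e=p-q; print("ang across-90",np.degrees(np.arctan2(e[1],e[0]))-90)
print("axis",x1); f=d/np.linalg.norm(d)
print("hop centre from lip",lip-35.5*f,"from front",fo+52*f)
s=robot.state();print(s["tcp_pos"],R.from_quat(s["tool_rot"]).as_matrix()[:,0])
```

```text
[503.90425709 174.07452928] [565.04701012 145.05038102] [465.501693    95.65661266] [526.73949974  66.61711849] [498.47190406  86.04591814] widths 67.68188405967132 67.77434025320693
len 87.30224499672207 (87.5) inner 81.85932906118829
ang across-90 64.60655011042422
ang across-90 64.62929010182054
axis 63.93846375356556
hop centre from lip [518.87919824 127.67199884] from front [518.96607917 127.84964665]
[0.51597139 0.1185506  0.21116645] [ 0.42893021  0.90333697 -0.00109278]
```

To row units: 0.05 m is 1, 0.145 m is 2.9.

Call:
drive_effector(ticks=[0.088, -2.76, 2.02, 0, -0.435, 0.088, -2.76, 2.02, 0, -0.435, 0.088, -2.76, 2.02, 1, -0.435, 0.088, -2.76, 2.02, 1.6, -0.435, 0.088, -2.76, 2.02, 2.4, -0.435, 0.088, -2.76, 2.02, 2.9, -0.435, 0.088, -2.76, 2.02, 2.9, -0.435, 0.088, -2.76, 2.02, 2.9, -0.435])

```text
t: 6.55
tcp_pos: [0.5456, -0.0509, 0.0623]
tool_rot: [0.711, 0.703, -0.002, -0.004]
contact_force: [-1.5, 1.2, -0.3]
width: 0.0879
gripper_force: 0.0
```

Run:
```python
from h import *
s=robot.state();m=R.from_quat(s["tool_rot"]).as_matrix()[:,0];print(tool([.548,-.049,.011]),np.degrees(np.arctan2(m[1],m[0])))
```

```text
[0.00180384 0.0027936  0.05129048] 89.29557272955464
```

To row units: 0.051 m is 1.02, 0.002 m is 0.04.

Call:
drive_effector(ticks=[0.088, 0.02, 0.04, 0.6, 0, 0.088, 0.02, 0.04, 0.9, 0, 0.088, 0.02, 0.04, 1.02, 0, 0.088, 0.02, 0.04, 1.02, 0, 0.088, 0.02, 0.04, 1.02, 0])

```text
t: 6.97
tcp_pos: [0.5504, -0.048, 0.0173]
tool_rot: [0.71, 0.704, 0.0, 0.001]
contact_force: [0.3, 0.7, 0.4]
width: 0.0881
gripper_force: 0.0
```

Call:
drive_effector(ticks=[0.04, 0, 0, 0, 0, 0.04, 0, 0, 0, 0, 0.04, 0, 0, 0, 0, 0.04, 0, 0, 0, 0, 0.04, 0, 0, 0, 0, 0.04, 0, 0, 0, 0])

```text
t: 7.47
tcp_pos: [0.5499, -0.0476, 0.0165]
tool_rot: [0.71, 0.704, 0.0, 0.0]
contact_force: [-0.1, -0.6, 2.8]
width: 0.0534
gripper_force: 30.0
```

To row units: 0.0055 m is 0.11, -0.0015 m is -0.03.

Call:
drive_effector(ticks=[0.065, 0, 0, 0, 0, 0.065, 0, 0, 0, 0, 0.065, -0.03, 0, 0.11, 0, 0.065, -0.03, 0, 0.11, 0, 0.04, -0.03, 0, 0.11, 0, 0.04, -0.03, 0, 0.11, 0, 0.04, -0.03, 0, 0.11, 0, 0.04, -0.03, 0, 0.11, 0])

```text
t: 8.13
tcp_pos: [0.5498, -0.0491, 0.0107]
tool_rot: [0.71, 0.704, -0.0, -0.0]
contact_force: [-0.4, 0.5, -1.9]
width: 0.0533
gripper_force: 30.0
```

Call:
drive_effector(ticks=[0.04, 0, 0, 0, 0, 0.04, 0, 0, -0.6, 0, 0.04, 0, 0, -1.2, 0, 0.04, 0, 0, -1.2, 0, 0.04, 0, 0, -1.2, 0])

```text
t: 8.55
tcp_pos: [0.5504, -0.0492, 0.072]
tool_rot: [0.71, 0.704, 0.001, 0.001]
contact_force: [-0.3, 0.4, -0.8]
width: 0.054
gripper_force: 30.0
```

Call:
drive_effector(ticks=[0.04, -0.8, -0.4, 0, 0, 0.04, -1.5, -0.8, 0, 0, 0.04, -1.74, -0.92, 0, 0, 0.04, -1.74, -0.92, 0.2, 0, 0.04, -1.74, -0.92, 0.5, 0, 0.04, -1.74, -0.92, 0.6, 0, 0.04, -1.74, -0.92, 0.6, 0])

```text
t: 9.13
tcp_pos: [0.5023, -0.1345, 0.0387]
tool_rot: [0.71, 0.704, -0.001, -0.002]
contact_force: [0.7, 0.7, -0.9]
width: 0.0537
gripper_force: 30.0
```

Call:
drive_effector(ticks=[0.04, 0, 0, 0.08, 0, 0.04, 0, 0, 0.14, 0, 0.04, 0, 0, 0.14, 0])

```text
t: 9.38
tcp_pos: [0.5035, -0.1351, 0.0339]
tool_rot: [0.71, 0.704, 0.0, 0.0]
contact_force: [-0.0, -0.5, 1.0]
width: 0.0536
gripper_force: 30.0
```

To row units: 0.006 m is 0.12, 0.0045 m is 0.09.

Call:
drive_effector(ticks=[0.04, 0, 0, 0.03, 0, 0.04, 0, 0, 0.06, 0, 0.04, 0, 0, 0.09, 0, 0.04, 0, 0, 0.12, 0, 0.04, 0, 0, 0.12, 0])

```text
t: 9.8
tcp_pos: [0.5036, -0.135, 0.0286]
tool_rot: [0.71, 0.704, 0.001, 0.001]
contact_force: [0.1, 4.9, 8.5]
width: 0.0536
gripper_force: 30.0
```

Run:
```python
from h import *
im=vision.capture("wrist");np.save("w5.npy",im);np.savez("w5cal.npz",**vision.calibration("wrist"));cv2.imwrite("pics/w5.png",im[100:,150:500,::-1])
```

```text
(no output)
```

View pics/w5.png

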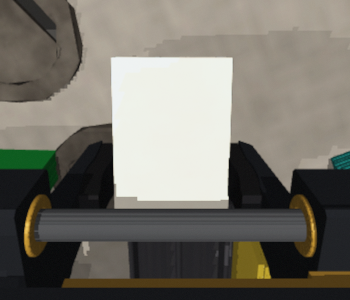

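Run:
```python
from h import *
im=np.load("w5.npy");cal=dict(np.load("w5cal.npz"))
g=im.min(2)
row=np.mean([np.argmax(g[120:250,c]>215)+120 for c in range(275,370)])-.5
r2=[249+np.argmax(g[250:330,c]<215) for c in range(275,370,10)];print(row,r2)
L=np.where(g[165]>215)[0];L=L[(L>230)&(L<410)];print("w",L.min(),L.max());L=np.where(g[290]>215)[0];L=L[(L>230)&(L<410)];print("w",L.min(),L.max())
s=robot.state();Rm=R.from_quat(s["tool_rot"])
for th in np.arange(0,.45,.05):
    v=lambda l:proj(cal,s["tcp_pos"]+Rm.apply([l*np.cos(th)+7.3e-3*np.sin(th),0,l*np.sin(th)-7.3e-3*np.cos(th)]))[1]
    print(round(th,2),v(.055),v(-.031))
```

```text
157.36315789473684 [np.int64(295), np.int64(295), np.int64(299), np.int64(299), np.int64(299), np.int64(299), np.int64(299), np.int64(299), np.int64(299), np.int64(299)]
w 261 381
w 267 376
0.0 158.13187038503992 328.79993663158837
0.05 156.3328236107043 330.2651206608634
0.1 154.9129909038203 331.5998813492782
0.15 153.85618476148542 332.7967514824741
0.2 153.1457210349924 333.84824716360293
0.25 152.76466394748755 334.7469146910314
0.3 152.69603648340532 335.4853835565662
0.35 152.92299804823537 336.0564256428775
0.4 153.42899178587967 336.45302058445475
```

Create tilt.py:
```python
from h import *
from scipy.optimize import least_squares
def tilt(f="w5",lead=None):
    im=np.load(f+".npy");cal=dict(np.load(f+"cal.npz"));g=im.min(2)
    rows=[];W=[]
    top=int(np.median([np.argmax(g[100:260,c]>215)+100 for c in range(285,360)]))
    for r in range(top+4,286,6):
        L=g[r,200:440].astype(float);h=190
        k=np.where(L>h)[0]; a,b=k.min(),k.max()
        l=a-(L[a]-h)/(L[a]-L[a-1]); rr=b+(L[b]-h)/(L[b]-L[b+1]); rows.append(r);W.append(rr-l)
    rows=np.array(rows);W=np.array(W)
    s=robot.state();Rm=R.from_quat(s["tool_rot"])
    C=cal["view"][:3,:3]@Rm.as_matrix(); K=cal["camera_matrix"]
    # width -> depth, row -> point on tool xz plane
    D=K[0,0]*.054/W; o=Rm.inv().apply(-cal["view"][:3,:3].T@cal["view"][:3,3]-s["tcp_pos"])
    P=[]
    for r,d in zip(rows,D):
        c=np.array([0,-(r-K[1,2])/K[1,1]*d,-d]); P.append(o+C.T@c)
    P=np.array(P)*1000; k=np.polyfit(P[:,0],P[:,2],1)
    print("theta",np.arctan(k[0]),"z at axis",k[1],"res",np.std(P[:,2]-np.polyval(k,P[:,0])),"x range",P[0],P[-1],"W",W[0],W[-1])
```

```bash
python3 -c "
from tilt import *
tilt()"
```

```text
theta 0.10760663818848579 z at axis -6.487757402981567 res 0.45232103443827454 x range [5.20065226e+01 1.07692252e+00 1.47464349e-02] [-4.68268517  1.07254741 -6.60201265] W 121.57880184331796 112.96791443850267
```

To row units: 0.003 m is 0.06, 0.0015 m is 0.03.

Call:
drive_effector(ticks=[0.04, 0, 0, 0.03, 0, 0.04, 0, 0, 0.06, 0, 0.04, 0, 0, 0.06, 0])

```text
t: 10.1
tcp_pos: [0.5036, -0.1351, 0.0256]
tool_rot: [0.71, 0.704, 0.001, 0.001]
contact_force: [-0.3, 4.9, 8.6]
width: 0.0531
gripper_force: 30.0
```

```bash
python3 -c "
from tilt import *
im=vision.capture('wrist');np.save('w6.npy',im);np.savez('w6cal.npz',**vision.calibration('wrist'))
tilt('w6')"
```

```text
theta 0.19651360063604587 z at axis -7.6299494771881085 res 0.3811827622531749 x range [52.29376955  1.0991309   3.26288555] [-2.67870615  1.09580167 -8.119853  ] W 119.03135795907521 114.54411302982732
```

The rows are not in the units I measure in: shifts go in units of 50 mm. I convert before sending: -0.065 m is -1.3, -0.03 m is -0.6.

Call:
drive_effector(ticks=[0.04, 0, 0, 0.024, 0, 0.04, 0, 0, 0.024, 0, 0.04, 0, 0, -0.6, 0, 0.04, 0, 0, -1.3, 0, 0.04, 0, 0, -1.3, 0, 0.04, 0, 0, -1.3, 0])

```text
t: 10.65
tcp_pos: [0.5038, -0.1358, 0.0911]
tool_rot: [0.71, 0.704, 0.001, 0.002]
contact_force: [-0.6, 0.1, -1.7]
width: 0.054
gripper_force: 30.0
```

```bash
python3 -c "
from tilt import *
im=vision.capture('wrist');np.save('w7.npy',im);np.savez('w7cal.npz',**vision.calibration('wrist'))
tilt('w7')
f=np.array([np.cos(1.1257),np.sin(1.1257)]);h=np.array([.5189,.1278]);print(h-.027*f,h-.012*f)
p=h-.027*f; print(tool([p[0],p[1],.09]))
"
```

```text
theta 0.2124381853131829 z at axis -7.74463850874463 res 0.34587626106559993 x range [52.1758611   1.08925961  3.95949732] [-2.60405689  1.08506048 -8.21658353] W 118.46360917248255 114.6458064516129
[0.50727529 0.10343063] [0.51373346 0.11696917]
[ 0.23893684  0.00217866 -0.00032037]
```

Tilt is 0.21 rad and held. Moving above the hopper entry point.

To row units: 0.239 m is 4.78, 0.002 m is 0.04.

Call:
drive_effector(ticks=[0.04, 4.78, 0.04, 0, 0.436, 0.04, 4.78, 0.04, 0, 0.436, 0.04, 4.78, 0.04, 0, 0.436, 0.04, 4.78, 0.04, 0, 0.436, 0.04, 4.78, 0.04, 0, 0.436, 0.04, 4.78, 0.04, 0, 0.436, 0.04, 4.78, 0.04, 0, 0.436, 0.04, 4.78, 0.04, 0, 0.436])

```text
t: 11.37
tcp_pos: [0.5062, 0.1053, 0.0883]
tool_rot: [0.845, 0.535, -0.001, -0.001]
contact_force: [0.0, 0.1, -0.6]
width: 0.0538
gripper_force: 30.0
```

Call:
drive_effector(ticks=[0.04, 0, 0, 0, 0, 0.04, 0, 0, 0, 0])

```text
t: 11.53
tcp_pos: [0.5071, 0.1022, 0.089]
tool_rot: [0.846, 0.533, -0.001, -0.0]
contact_force: [0.1, -0.4, -0.5]
width: 0.0534
gripper_force: 30.0
```

```bash
python3 -c "
from h import *
s=robot.state();m=R.from_quat(s['tool_rot']).as_matrix()[:,0];print(tool([.50727,.10343,.0475]),np.arctan2(m[1],m[0]))"
```

```text
[ 0.00121864 -0.00030463  0.04153863] 1.1244169384675942
```

Call:
drive_effector(ticks=[0.04, 0.02, 0, 0.4, 0, 0.04, 0.02, 0, 0.72, 0, 0.04, 0.02, 0, 0.78, 0, 0.04, 0.02, 0, 0.83, 0, 0.04, 0.02, 0, 0.85, 0, 0.04, 0.02, 0, 0.85, 0])

```text
t: 12.03
tcp_pos: [0.508, 0.1037, 0.0477]
tool_rot: [0.846, 0.533, 0.0, 0.0]
contact_force: [-0.6, 0.5, -0.2]
width: 0.0536
gripper_force: 30.0
```

```bash
python3 -c "
from tilt import *
im=vision.capture('wrist');cv2.imwrite('pics/w8.png',im[:,:,::-1])
print(tool([.5137335,.116969,.0465]))"
```

```text
[ 0.01427736 -0.00045464  0.00136149]
```

View pics/w8.png

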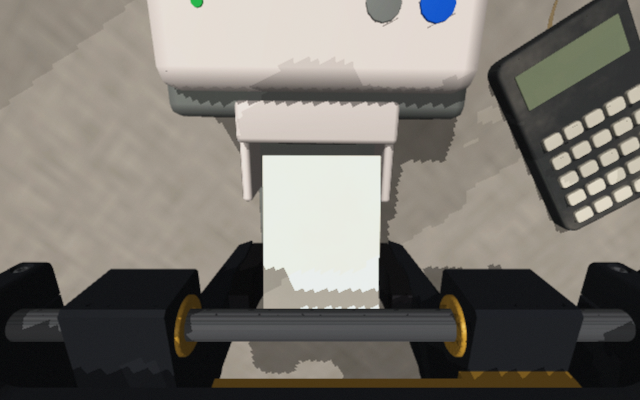

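Run:
```python
from h import *
g=cv2.imread("pics/w8.png").min(2)
for r in (125,133): print(r,g[r,230:242],g[r,392:404])
for r in (165,180): print(r,g[r,236:270],g[r,374:396])
cal=vision.calibration("wrist")
for r,a,b,z in((133,237,398,.0525),):
    s=robot.state();Rm=R.from_quat(s["tool_rot"])
    print(Rm.inv().apply((onplane(cal,(a,r),z)+onplane(cal,(b,r),z))/2-s["tcp_pos"]))
print(Rm.inv().apply((onplane(cal,(262.5,160),.045)+onplane(cal,(381.5,160),.045))/2-s["tcp_pos"]))
```

```text
125 [ 87  87  85  85  85 110 173 204 198 194 196 196] [193 194 189 175 158 127  89  73  75  73  72  75]
133 [ 88  88  87  87  87  88 168 205 205 203 198 193] [193 192 182 164 150 111  73  74  75  73  74  74]
165 [145 143 144 142 131 176 211 215 215 208 204 188 164 133  90  63  63  62
  64  63  65  63  64  62  62  62 165 224 231 231 231 231 231 230] [230 230 230 230 230 230 185 101  96 136 173 187 195 194 190 184 170 142
 102  78  77  77]
180 [141 141 142 143 143 133 173 207 213 215 209 201 183 161 129  86  64  63
  63  62  64  62  62  63  62  62 156 221 230 230 230 230 230 230] [231 230 230 230 230 233 183  96 138 170 185 194 194 189 181 166 129  88
  76  76  75  76]
[ 6.55399492e-02 -1.45188529e-05 -4.61471267e-03]
[0.05283438 0.00193209 0.00288141]
```

The block (columns 262-380) sits about 2 mm to the right of the lip/walls centre line (mid column 316.5). I'll correct −2 mm in y and feed forward under the lip.

Call:
drive_effector(ticks=[0.04, 0, -0.04, 0.02, 0, 0.04, 0, -0.04, 0.02, 0, 0.04, 0.1, -0.04, 0.02, 0, 0.04, 0.18, -0.04, 0.02, 0, 0.04, 0.24, -0.04, 0.02, 0, 0.04, 0.28, -0.04, 0.02, 0, 0.04, 0.28, -0.04, 0.02, 0])

```text
t: 12.67
tcp_pos: [0.512, 0.1182, 0.0462]
tool_rot: [0.846, 0.534, 0.0, 0.0]
contact_force: [-0.2, -0.4, -1.3]
width: 0.0538
gripper_force: 30.0
```

Call:
drive_effector(ticks=[0.04, 0, 0, 0.04, 0, 0.04, 0, 0, 0.08, 0, 0.04, 0, 0, 0.12, 0, 0.04, 0, 0, 0.12, 0])

```text
t: 13.0
tcp_pos: [0.5119, 0.1173, 0.0403]
tool_rot: [0.846, 0.534, 0.0, 0.0]
contact_force: [-1.6, -1.3, 4.1]
width: 0.0538
gripper_force: 30.0
```

Call:
drive_effector(ticks=[0.04, 0, 0, 0.04, 0, 0.04, 0, 0, 0.08, 0, 0.04, 0, 0, 0.12, 0, 0.04, 0, 0, 0.15, 0, 0.04, 0, 0, 0.15, 0])

```text
t: 13.42
tcp_pos: [0.5121, 0.1172, 0.0329]
tool_rot: [0.846, 0.533, 0.0, 0.0]
contact_force: [-1.4, -2.0, 4.0]
width: 0.0537
gripper_force: 30.0
```

```bash
python3 -c "
from tilt import *
im=vision.capture('wrist');np.save('w9.npy',im);cv2.imwrite('pics/w9.png',im[90:320,180:460,::-1])
"
```

```text
(no output)
```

View pics/w9.png

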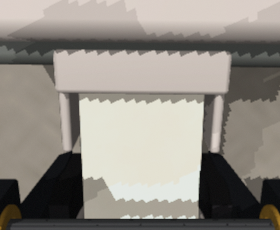

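The leading end is under the lip and centred. Releasing and retracting.

Call:
drive_effector(ticks=[0.07, 0, 0, 0, 0, 0.075, 0, 0, 0, 0, 0.075, 0, 0, 0, 0, 0.075, 0, 0, 0, 0, 0.075, 0, 0, -0.4, 0, 0.075, 0, 0, -1.2, 0, 0.075, -0.4, 0, -2, 0, 0.075, -0.8, 0, -2.4, 0])

```text
t: 14.13
tcp_pos: [0.4953, 0.0819, 0.1559]
tool_rot: [0.845, 0.534, 0.002, 0.001]
contact_force: [1.5, -0.8, 0.2]
width: 0.0752
gripper_force: 0.0
```

Call:
drive_effector(ticks=[0.075, -0.4, 0, -1, 0, 0.075, -0.4, 0, -1, 0, 0.075, -0.4, 0, -1, 0])

```text
t: 14.38
tcp_pos: [0.4868, 0.0627, 0.2057]
tool_rot: [0.846, 0.533, 0.002, 0.002]
contact_force: [0.6, -0.1, 0.4]
width: 0.075
gripper_force: 0.0
```

Run:
```python
from h import *
im=vision.capture("wrist");cal=vision.calibration("wrist");s=robot.state()
np.save("w10.npy",im);np.savez("w10cal.npz",**cal)
f=np.array([np.cos(1.1257),np.sin(1.1257)]);
u=np.array([proj(cal,np.array([.5189+f[0]*a,.1278+f[1]*a,.04])) for a in(-.07,.07)]);print(u)
c=u.mean(0).astype(int);print(c)
cv2.imwrite("pics/c10.png",cv2.resize(im[max(0,c[1]-60):c[1]+60,c[0]-60:c[0]+60,::-1],None,fx=5,fy=5,interpolation=cv2.INTER_NEAREST))
```

```text
[[320.35335695 182.03927068]
 [320.28640333  22.98987086]]
[320 102]
```

View pics/c10.png

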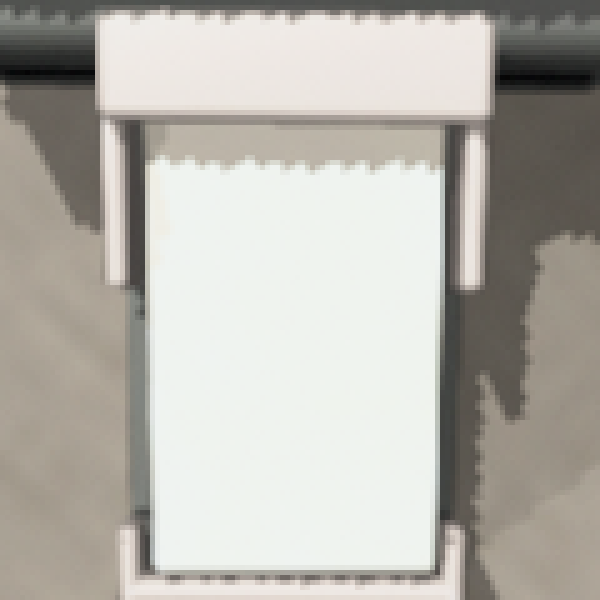

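The block lies between the walls, clear of the front wall with its end under the lip. A quick numeric check of flatness before handing in.

Run:
```python
from h import *
im=np.load("w10.npy");cal=dict(np.load("w10cal.npz"));g=im.min(2).astype(float)
h=np.array([.5189,.1278]);t=1.1257;f=np.array([np.cos(t),np.sin(t)]);n=np.array([-f[1],f[0]])
for r in range(78,154,8):
    L=g[r,335:357]; k=np.where(g[r,300:345]>212)[0]+300
    L=g[r]; a,b=318,318
    while L[a-1]>205:a-=1
    while L[b+1]>205:b+=1
    A=onplane(cal,(a-.5,r),.04)[:2]-h;B=onplane(cal,(b+.5,r),.04)[:2]-h
    print(r,a,b,"w %.1f mid along %.1f across %.1f"%(1e3*np.linalg.norm(A-B),500*(A+B)@f,500*(A+B)@n))
print([onplane(cal,(318,r),.04)[:2].__sub__(h)@f*1000 for r in(155.5,156.5)], g[150:162,318])
```

```text
78 290 347 w 52.0 mid along 26.0 across 1.6
86 290 347 w 52.4 mid along 19.3 across 1.6
94 290 347 w 52.8 mid along 12.4 across 1.6
102 290 347 w 53.2 mid along 5.5 across 1.7
110 290 346 w 52.6 mid along -1.6 across 2.1
118 290 346 w 53.0 mid along -8.7 across 2.2
126 290 346 w 53.4 mid along -16.0 across 2.2
134 291 346 w 52.8 mid along -23.3 across 1.7
142 291 346 w 53.2 mid along -30.8 across 1.7
150 291 346 w 53.6 mid along -38.4 across 1.8
[np.float64(-43.69109500519094), np.float64(-44.658187252671034)] [239. 239. 239. 239. 239. 229. 158. 121. 195. 228. 226. 210.]
```

Widths suggest flat within noise; I'll confirm by touching the trailing part gently with closed fingers, which also presses it down if needed.

```bash
python3 -c "
from h import *
print(tool([.5081,.1052,.055]))"
```

```text
[0.04709845 0.00132559 0.14857658]
```

To row units: 0.047 m is 0.94, 0.1485 m is 2.97.

Call:
drive_effector(ticks=[0, 0.94, 0.02, 0, 0, 0, 0.94, 0.02, 0.6, 0, 0, 0.94, 0.02, 1.4, 0, 0, 0.94, 0.02, 2.1, 0, 0, 0.94, 0.02, 2.6, 0, 0, 0.94, 0.02, 2.9, 0, 0, 0.94, 0.02, 2.97, 0, 0, 0.94, 0.02, 2.97, 0])

```text
t: 15.1
tcp_pos: [0.5061, 0.106, 0.0523]
tool_rot: [0.846, 0.534, -0.002, -0.001]
contact_force: [-0.0, -0.2, -0.2]
width: 0.0239
gripper_force: 0.0
```

Call:
drive_effector(ticks=[0, 0, 0, 0.04, 0, 0, 0, 0, 0.08, 0, 0, 0, 0, 0.09, 0, 0, 0, 0, 0.09, 0])

```text
t: 15.43
tcp_pos: [0.5073, 0.1056, 0.0502]
tool_rot: [0.846, 0.534, 0.0, 0.0]
contact_force: [-0.2, -0.2, -1.0]
width: 0.0006
gripper_force: 0.0
```

Call:
drive_effector(ticks=[0, 0, 0, 0.02, 0, 0, 0, 0, 0.04, 0, 0, 0, 0, 0.06, 0, 0, 0, 0, 0.06, 0])

```text
t: 15.77
tcp_pos: [0.5074, 0.1055, 0.0484]
tool_rot: [0.846, 0.534, 0.001, 0.001]
contact_force: [-6.4, -0.5, 17.4]
width: 0.0003
gripper_force: 8.7
```

Contact came at tip height 0.0404 against an expected top of 0.040, so the block is flat on the floor. Retracting and handing in.

To row units: -0.13 m is -2.6, -0.09 m is -1.8.

Call:
drive_effector(ticks=[0, 0, 0, -0.2, 0, 0, 0, 0, -1, 0, 0, 0, 0, -1.8, 0, 0, 0, 0, -2.6, 0, 0, 0, 0, -2.6, 0, 0, 0, 0, -2.6, 0])

```text
t: 16.27
tcp_pos: [0.5078, 0.1056, 0.1789]
tool_rot: [0.846, 0.534, 0.002, 0.001]
contact_force: [0.1, -0.9, -0.6]
width: 0.0004
gripper_force: 0.0
```

Run:
```python
from h import *
im=vision.capture("wrist");cal=vision.calibration("wrist")
h=np.array([.5189,.1278]);f=np.array([np.cos(1.1257),np.sin(1.1257)])
g=im.min(2)
for a in range(-54,-36,2): 
    u=proj(cal,np.r_[h+f*a*1e-3,.04]);print(a,u.round(0),g[int(round(u[1])),int(round(u[0]))])
print(robot.finish_job())
```

```text
-54 [320. 221.] 95
-52 [320. 219.] 95
-50 [320. 217.] 160
-48 [320. 215.] 221
-46 [320. 213.] 176
-44 [320. 211.] 214
-42 [320. 209.] 238
-40 [320. 207.] 238
-38 [320. 205.] 238
the job is handed in; nothing more can be done
None
```

I laid the card block flat on the desk and let go, then took it again by its long edges and loaded it into the hopper with its end under the lip; a fingertip touch showed it flat, and I handed the job in at about 16 s (no verdict was returned).

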